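Ease a spring clip off a gear stud with a forked wedge

TASK

The worn white gear of this feeder drive is to be changed, so its retaining clip has to come off. Take the forked lifter (its tines have been bent up by use, so feel for the height), slide it in gently from the front between the thrust washer and the spring clip, with the stud in its slot, until its wedge has spread the clip and eased it off over the stud's round head; do not ram the clip, the washer or the gear, and keep the gripper off the clip until it is loose. Then lay the lifter flat on the bench, put the clip in the steel dish and leave everything else where it is.

Things in the scene. Friction and masses are not known exactly. Their poses are not given: they have to be found in the camera images.
- drive_unit: feeder drive, fixed: grey frame, top 30 mm above the bench, reaching 75 mm to -x, 115 mm to +x and 80 mm to each side of the stud. On it a white nylon gear 88 mm across (flat face 40 mm above the bench) with a steel thrust washer on it, and on the stud's +x side a black idler, a motor and a socket. Origin: on the bench under the stud's axis; z up; x from the clear front towards the motor
- stud_foot (a point): where the upright stud's axis meets the top of the thrust washer (42 mm across, 2 mm thick, on the white gear), 42 mm above the bench. From there up: brass collar 16 mm across, 2.6 mm high; neck 11 mm across; ball head 15 mm across, centre 11.5 mm up; plain pilot 9.2 mm across, top 25.5 mm up
- stud_head (a point): centre of the stud's ball head, 11.5 mm above stud_foot
- clip: dark spring-steel clip, flat, 37 x 36 x 4 mm, 24 g, round the stud's neck. Origin: bore centre, underside; z up; the bow ends 24 mm to -x, two sprung jaws (bore 11.8 mm between them) 13 mm to +x; x as the drive_unit's. It lies on the collar, 2.6 mm clear of the washer; the ball head keeps it there. Once loose it can be picked across its two sides (36 mm)
- jaw_left (a joint): opening of the clip's left (+y) jaw, rad: 0 shut, about 0.1 as it rides over the ball; a spring shuts it. Lifting the clip takes some 3 to 12 N, most in the first 6 mm. With its origin 4 mm or more above stud_head the jaws have shut over the ball: the clip then sits loose round the pilot, about 16 mm above the washer, and stays when the lifter is drawn out
- jaw_right (a joint): the same of the right (-y) jaw
- lifter: forked lifter, 188 mm long, about 160 g, on the bench: black handle 22 mm wide (y), 26 mm high, from 57 mm behind the origin to 29 mm before it; a steel block 40 mm wide; two tines, tips 131 mm before the origin when straight. Used: the tines are bent up at the block (94 mm behind the tips) but stiff; tips 0 to 8 mm higher than straight, how much is not known. Origin: underside, mid-grip; x towards the tips, z up
- lifter_wedge (a point): point of the lifter in mid-slot, level with the handle's underside, 50 mm behind the tips. The tines: 86 mm long, 9 mm wide, 20 mm slot between, flat below; top a ramp from 1.6 mm thick at the tips to 13 mm at 56 mm, then level. With the fork slid over the washer from the clip's bow side, stud in the slot, the clip is off by the time this point is at the stud; the slot ends 36 mm behind it
- dish: round steel parts dish, fixed, empty: 108 mm across the rim, 22 mm high, floor 3 mm thick and 88 mm across. Origin: centre of its underside
- spare_gear: bystander: the new white gear, 88 mm across and 10 mm thick, lying flat on the bench
- flux_pen: bystander: pen with a green cap, 120 mm long, lying on the bench
- esd_brush: bystander: black brush, 121 mm long, lying on the bench
- tip_tin: bystander: small round tin, 34 mm across, 16 mm high
Mind the look-alikes: they are no part of the job. Of the things shaped like the dish, the steel one is meant. Leave any yellow look-alike of the clip alone.

How it is judged:
By the outcome, as a careful person would: the job done as asked, in the order asked, and still so for the second after the job is handed in, with the robot touching nothing.
It also fails if it takes over 72 s, if anything falls off the work surface, if the arm or the gripper's body presses on something with over 40 N, if the wrist force passes 120 N, or if a joint passes its speed limit or range.

ROBOT

A 7-joint arm with a two-finger parallel gripper is mounted at the origin on a cart in front of the work surface, level with it; the furniture and walls round the work are solid. World frame = base frame: x ahead of the robot, y to its left, z up, the work surface at z = 0. Lengths are in m, angles in rad, forces in N, time in s.
With the tool pointing down it reaches from about 0.425 to 0.925 m from the base axis. Payload 6.8 kg.
Tool frame: the origin (TCP) lies at the very end of the fingers, on their centre line; the grasp point (between the pads) lies 19 mm behind it; z points along the fingers, y is the line along which they close (so a half turn about z gives the same grasp; the last joint's range is limited). The gripper opens to 85 mm and grips with 20 to 120 N. Pads are 22 mm wide; open, the fingers measure 114 mm over their backs; the gripper's body (76 mm by 85 mm) begins 54 mm behind the grasp point. The pads swing forward as they close: fully open they stand 13 mm farther back than shut.
Start: joints at [-1.341, 0.477, 0.022, 1.555, -0.011, 1.109, -0.083], TCP at [0.224, 0.637, 0.231] pointing down, gripper open.
Joint ranges: [-2.96, 2.96], [-0.34, 2.1], [-1.41, 1.46], [0.24, 2.44], [-1.37, 4.51], [0.17, 1.92], [-2.96, 2.96]. Speed limits (rad/s): [2.39, 2.39, 3.14, 3.14, 3.14, 3.14, 3.14].

INTERFACE

Orientations are given as a unit quaternion [w, x, y, z].
In Python, from station import bot gives the robot as it stands.
- The arm moves only by the tool apply_moves, never from a script. Its argument "deltas" is a list of rows, each a list of 3 entries, a list of its own where there are three numbers: the closure, from 0 (fully open) to 1 (shut), then the shift along the tool's x, y, z in units of 0.2 m (1.0 is 0.2 m), then the turn about the tool's z in units of 2 pi rad (1.0 is 2 pi rad). A call has 1 to 12 rows; each row is the pose to reach, as a shift and turn from the pose commanded when the call began, along the tool's axes at that moment, turning the shorter way round; what a row does not reach only later rows make up. A row lasts 1/10 s, in which the tool goes at most 50 mm and 8.59 degrees, less where a joint would pass 70% of its speed; a pose out of reach is approached as far as the arm can. A call with a number of a shift or a turn outside -1 to 1 is refused whole. A call with a gripper value outside its range is refused whole. The fingers move at their own pace and stop on an object; "squeeze" is the grip in N (left out, the last holds). Time passes only in rows, so rows that repeat a pose let the fingers close. It gives the time, the measured TCP pose, the force, the opening and the grip force at its end, in the units of the state.
- bot.get_obs(): the state, without advancing time (a new reading comes with each control period).
- bot.read_camera(name): name is "scene" or "top" or "wrist"; returns a dict with "color" (400x640x3 uint8, red, green, blue), "intrinsics" (3x3 intrinsics, pixels), "pose" (4x4, takes a point from camera to world coordinates); the wrist camera has in their place "hand_eye" (4x4, takes a point from camera to tool coordinates, whose origin is the TCP and whose axes are the flange's). Camera axes: x right, y down, z forward; pixel columns grow to the right and rows downward; lengths in m; the calibration is good to about 2 mm. A picture is of the moment at which its call begins: read the wrist's pose just before it. There is no depth.
- bot.hand_in(): hands the job in; it is judged then, once.
Trained networks look in a picture, given as the dict that the camera call returned (one of the last four; its "shot" number tells which), for a name from the list of things; names that differ only in an ending like _2 or _b are one class to them, and where a whole thing is asked for, a point or a joint stands for the part that bears it (a point fixed in the world has none). Each returns a list of dicts, best first, with "confidence" (0 to 1); they miss things now and then, are a little off and sometimes report something else, mostly with a low value. They report only what shows in the picture. A call takes as long as a camera call. They do not tell look-alikes from the thing itself.
- bot.look_for(picture, target): "point" ([x, y, z] in m, in world coordinates, good to about 4 mm: the middle of the surface that is visible of it).
The state is a dict: "t": time; "q": joint angles; "joint_vel": joint speeds; "joint_torque": joint torques, N m; "eef_pos": TCP position; "tool_rot": TCP orientation; "contact_force": force on the tool from outside, world axes, zero at the start; "torque": the same for the moment, N m; "gripper_width": opening from 0.0 (shut) to 1.0 (fully open); "grasp_force": force on a finger pad.
Only numpy, scipy, OpenCV 4.12 (cv2) and the standard library are available. Lean on these libraries where they do the work, as an engineer would, in place of code of your own. Each camera call takes 0.05 s, during which the arm holds its last target. There are 200 camera calls.

## Working session

There is one attempt and no reset: what is moved stays moved. The work goes in short steps, Python scripts to look and compute and a tool call to move; the robot and the scene stay as the last step left them, time stands still between calls to the robot, and variables do not carry over. Pictures are saved under pics/ and viewed, at most 10 in all, crops included, and the job is handed in when it is done.

Besides the shell and the picture viewer there is one more tool, called after "Call:" by a JSON object that holds its "op" and its "data", one argument or row to a line. apply_moves: Moves the arm, as the interface text tells. Its arguments: {"type":"object","properties":{"deltas":{"type":"array","items":{"type":"array"}},"squeeze":{"type":"number"}},"required":["deltas"]}

```bash
mkdir -p pics; ls
cat > h.py <<'E'
import numpy as np, cv2
from station import bot
def snap(cam,name=None):
    p=bot.read_camera(cam)
    if name: cv2.imwrite('pics/'+name+'.png',cv2.cvtColor(p['color'],cv2.COLOR_RGB2BGR))
    return p
def proj(p,pt):
    T=np.linalg.inv(np.array(p['pose'])); c=T[:3,:3]@np.array(pt)+T[:3,3]; u=np.array(p['intrinsics'])@c; return (u[:2]/u[2]).round(0).astype(int).tolist()
def ray(p,uv,z,pose=None):
    P=np.array(p['pose']) if pose is None else pose
    d=P[:3,:3]@np.linalg.solve(np.array(p['intrinsics']),[uv[0],uv[1],1]); o=P[:3,3]
    return o+d*(z-o[2])/d[2]
E
python3 - <<'E'
from h import *
o=bot.get_obs(); print(o)
for cam in ['top','scene']:
    p=snap(cam,cam+'1'); print(cam,np.array(p['pose']).round(3).tolist())
    for n in ['drive_unit','stud_head','clip','lifter','lifter_wedge','dish','spare_gear','flux_pen','esd_brush','tip_tin']:
        print(n,[(np.round(d['point'],3).tolist(),round(d['confidence'],2),proj(p,d['point'])) for d in bot.look_for(p,n)][:4])
E
```

```text
pics
{'t': 0.0, 'q': array([-1.34111085,  0.47782285,  0.02231301,  1.55645274, -0.01151049,
        1.10931616, -0.08313023]), 'joint_vel': array([ 0.00050652,  0.00042372,  0.00077693,  0.00141656,  0.00120719,
       -0.00013379, -0.00013354]), 'joint_torque': array([ 1.60735271e-04, -5.96444285e+01,  1.60823710e+00, -2.81199110e+01,
        1.24725714e-02,  9.12841293e-03,  1.42596471e-05]), 'eef_pos': array([0.22349096, 0.63629041, 0.23030941]), 'tool_rot': array([-9.85054081e-05,  1.68085732e-01,  9.85771937e-01, -9.30556006e-04]), 'contact_force': array([-0.22733304, -0.65773802, -0.4707181 ]), 'torque': array([ 0.0314595 , -0.04812759, -0.00281544]), 'grasp_force': 0.0, 'gripper_width': 1.0040254241371307}
top [[0.006, -0.989, 0.15, 0.382], [-1.0, -0.007, -0.004, -0.02], [0.005, -0.15, -0.989, 1.413], [0.0, 0.0, 0.0, 1.0]]
drive_unit [([0.686, -0.034, 0.029], 0.75, [321, 170])]
stud_head [([0.689, -0.036, 0.029], 0.57, [322, 169])]
clip [([0.663, -0.03, 0.049], 0.68, [320, 177]), ([0.687, -0.034, 0.028], 0.58, [321, 170])]
lifter [([0.527, 0.246, 0.012], 0.76, [224, 224])]
li
[... 529 characters left out ...]
, -0.775, 1.207], [0.0, 0.0, 0.0, 1.0]]
drive_unit [([0.677, -0.049, 0.028], 0.56, [337, 200])]
stud_head [([0.676, -0.05, 0.029], 0.86, [337, 200])]
clip [([0.656, -0.037, 0.043], 0.58, [330, 197]), ([0.646, 0.136, 0.002], 0.55, [301, 170]), ([0.703, 0.288, 0.012], 0.21, [296, 135])]
lifter [([0.525, 0.246, 0.01], 0.68, [255, 160]), ([0.682, -0.046, 0.03], 0.21, [338, 199])]
lifter_wedge [([0.524, 0.25, 0.014], 0.66, [254, 158])]
dish [([0.445, -0.152, 0.001], 0.98, [286, 259]), ([0.423, 0.131, 0.003], 0.85, [240, 195]), ([0.44, -0.429, 0.0], 0.59, [331, 340])]
spare_gear [([0.524, 0.388, 0.01], 0.73, [239, 134])]
flux_pen []
esd_brush []
tip_tin [([0.723, -0.231, 0.012], 0.42, [381, 240])]
```

```bash
ls pics
```

```text
scene1.png
top1.png
```

Run:
```python
import cv2
a=cv2.imread('pics/top1.png')[110:310,150:500]; b=cv2.imread('pics/scene1.png')[110:370,180:430]
cv2.imwrite('pics/top1c.png',cv2.resize(a,(800,457),interpolation=cv2.INTER_CUBIC))
cv2.imwrite('pics/scene1c.png',cv2.resize(b,(576,600),interpolation=cv2.INTER_CUBIC))
```

```text
(no output)
```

View pics/top1c.png

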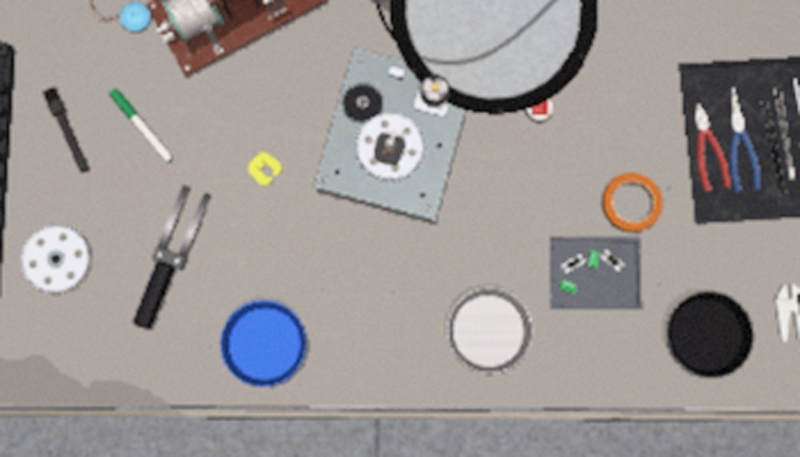

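View pics/scene1c.png

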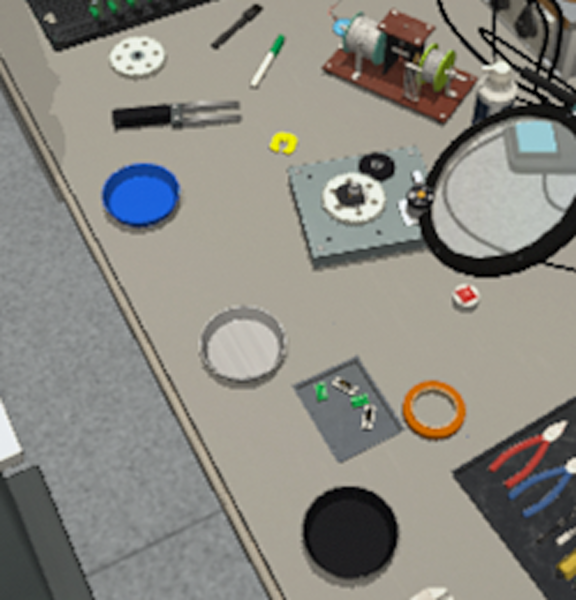

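The top view shows three dishes: blue at crop (264,343), steel at (490,330) and black at (710,333). The steel one fits the description. The dark clip is on the stud at (389,150); the yellow look-alike at (264,168) stays put. The lifter handle runs (147,325) to (175,265), with its tips near (197,190). A magnifier ring overhangs the motor side, so I need its height.

Run:
```python
from h import *
t=snap('top');s=snap('scene')
ct=lambda u,v:(150+u*350/800,110+v*200/457); cs=lambda u,v:(180+u*250/576,110+v*260/600)
def tri(a,b):
    A=[];B=[]
    for p,uv in((t,a),(s,b)):
        P=np.array(p['pose']);d=P[:3,:3]@np.linalg.solve(np.array(p['intrinsics']),[*uv,1]);d/=np.linalg.norm(d)
        M=np.eye(3)-np.outer(d,d);A.append(M);B.append(M@P[:3,3])
    return np.linalg.lstsq(np.vstack(A),np.hstack(B),rcond=None)[0].round(3)
print('lamp',tri(ct(493,8),cs(522,190)))
print('knob',tri(ct(434,90),cs(420,196)))
print('stud',tri(ct(391,146),cs(351,184)))
for n,c,z in[('hend',(146,326),.02),('hfront',(172,264),.02),('tipL',(186,187),.008),('tipR',(208,197),.008),('fr1',(317,187),.03),('fr2',(437,220),.03),('fr3',(357,50),.03),('gear',(390,146),.04),('steel',(490,331),.02)]:
    print(n,ray(t,ct(*c),z).round(4))
```

```text
lamp [ 0.844 -0.161  0.089]
knob [ 0.742 -0.087  0.057]
stud [ 0.667 -0.033  0.067]
hend [0.4448 0.2715 0.02  ]
hfront [0.5229 0.2417 0.02  ]
tipL [0.6237 0.2295 0.008 ]
tipR [0.6109 0.2008 0.008 ]
fr1 [0.6211 0.0598 0.03  ]
fr2 [ 0.5799 -0.0922  0.03  ]
fr3 [0.801  0.0109 0.03  ]
gear [ 0.6727 -0.0323  0.04  ]
steel [ 0.4414 -0.159   0.02  ]
```

Call:
{"op": "apply_moves", "data": {
  "deltas": [
    [0, [-0.2, -0.14, 0], 0],
    [0, [-0.45, -0.32, 0], 0],
    [0, [-0.7, -0.5, 0], 0],
    [0, [-0.96, -0.68, 0], 0],
    [0, [-0.96, -0.68, 0], 0],
    [0, [-0.96, -0.68, 0], 0]
  ]
}}

```text
t: 1.8
eef_pos: [0.3646, 0.4392, 0.2317]
tool_rot: [0.001, 0.173, 0.985, -0.001]
contact_force: [0.6, 0.1, 0.6]
gripper_width: 0.996
grasp_force: 0.0
```

Call:
{"op": "apply_moves", "data": {
  "deltas": [
    [0, [-0.2, -0.14, 0.1], 0],
    [0, [-0.45, -0.32, 0.2], 0],
    [0, [-0.7, -0.5, 0.3], 0],
    [0, [-0.96, -0.67, 0.4], 0],
    [0, [-0.96, -0.67, 0.4], 0],
    [0, [-0.96, -0.67, 0.4], 0],
    [0, [-0.96, -0.67, 0.4], 0]
  ]
}}

```text
t: 2.5
eef_pos: [0.4968, 0.2544, 0.151]
tool_rot: [-0.0, 0.169, 0.986, -0.0]
contact_force: [-0.8, 0.3, -0.9]
gripper_width: 0.998
grasp_force: 0.0
```

```bash
cat >> h.py <<'E'
from scipy.spatial.transform import Rotation as R
def wsnap(name=None):
    o=bot.get_obs(); p=snap('wrist',name); q=o['tool_rot']
    T=np.eye(4); T[:3,:3]=R.from_quat([q[1],q[2],q[3],q[0]]).as_matrix(); T[:3,3]=o['eef_pos']
    p['pose']=T@np.array(p['hand_eye']); return p,o,T
E
python3 - <<'E'
from h import *
p,o,T=wsnap('w1'); print(o['t'],o['eef_pos'],o['tool_rot'],np.array(p['hand_eye']).round(3),p['intrinsics'])
E
```

```text
2.5 [0.49679964 0.25436771 0.15097122] [-2.81124425e-04  1.69187155e-01  9.85583886e-01 -1.76985268e-04] [[ 0.    -0.955 -0.297  0.076]
 [ 1.     0.001 -0.001 -0.   ]
 [ 0.001 -0.297  0.955 -0.143]
 [ 0.     0.     0.     1.   ]] [[309.25865734   0.         318.82859055]
 [  0.         309.25865734 196.25948148]
 [  0.           0.           1.        ]]
```

View pics/w1.png

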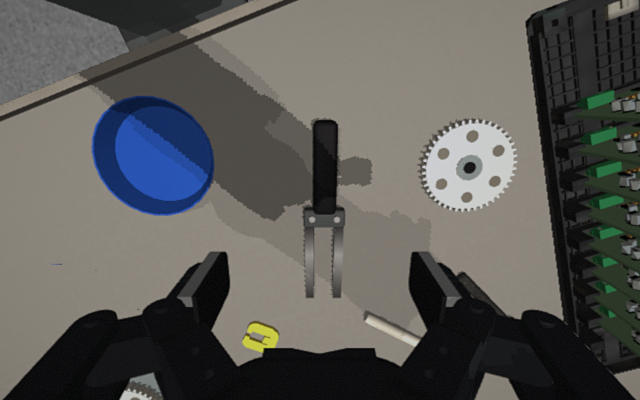

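Wrist view: the lifter handle runs (325,122) to (325,207), with its tips at (310,297) and (337,297). It is nearly in line with the tool, and the yellow look-alike is at (262,337). I'll work out the handle's offset.

Run:
```python
from h import *
p,o,T=wsnap()
im=p['color'].astype(int).sum(2)
for v in (135,150,165,180,195):
    r=np.where(im[v,305:345]<150)[0]+305; print(v,r.min(),r.max())
print(o['q'].round(3))
for n,uv,z in [('back',(325.5,121),.026),('hfront',(325,208),.026),('tips',(323.7,297),.006)]:
    w=ray(p,uv,z); print(n,w.round(4),(np.linalg.inv(T)@[*w,1])[:3].round(4))
```

```text
135 312 335
150 312 335
165 312 335
180 311 334
195 311 334
[-0.712  0.38   0.156  1.923 -0.078  0.845  0.718]
back [0.4417 0.2807 0.026 ] [0.0595 0.0053 0.1254]
hfront [0.5153 0.255  0.026 ] [-0.0183  0.0053  0.1253]
tips [0.6185 0.2185 0.006 ] [-0.1279  0.005   0.1453]
```

Call:
{"op": "apply_moves", "data": {
  "deltas": [
    [0, [0.015, 0.023, 0.2], 0],
    [0, [0.015, 0.023, 0.4], 0],
    [0, [0.015, 0.023, 0.6], 0],
    [0, [0.015, 0.023, 0.68], 0],
    [0, [0.015, 0.023, 0.72], 0],
    [0, [0.015, 0.023, 0.73], 0],
    [0, [0.015, 0.023, 0.73], 0],
    [1, [0.015, 0.023, 0.73], 0],
    [1, [0.015, 0.023, 0.73], 0],
    [1, [0.015, 0.023, 0.73], 0],
    [1, [0.015, 0.023, 0.73], 0],
    [1, [0.015, 0.023, 0.73], 0]
  ],
  "squeeze": 40
}}

```text
t: 3.8
eef_pos: [0.4956, 0.2604, 0.0058]
tool_rot: [0.0, 0.168, 0.986, 0.0]
contact_force: [-0.7, -0.5, 5.1]
gripper_width: 0.248
grasp_force: 40.9
```

Call:
{"op": "apply_moves", "data": {
  "deltas": [
    [1, [0, 0, 0], 0],
    [1, [0, 0, 0], 0],
    [1, [0, 0, 0], 0]
  ],
  "squeeze": 110
}}

```text
t: 4.1
eef_pos: [0.4958, 0.2606, 0.0061]
tool_rot: [0.0, 0.168, 0.986, 0.001]
contact_force: [-1.0, -1.1, 7.4]
gripper_width: 0.229
grasp_force: 108.4
```

Call:
{"op": "apply_moves", "data": {
  "deltas": [
    [1, [0, 0, -0.05], 0],
    [1, [0, 0, -0.2], 0],
    [1, [0, 0, -0.4], 0],
    [1, [0, 0, -0.6], 0],
    [1, [0, 0, -0.8], 0],
    [1, [0, 0, -0.97], 0],
    [1, [0, 0, -0.97], 0]
  ]
}}

```text
t: 4.8
eef_pos: [0.4977, 0.2614, 0.2046]
tool_rot: [0.003, 0.168, 0.986, 0.003]
contact_force: [1.2, 0.4, -0.8]
gripper_width: 0.23
grasp_force: 108.0
```

Call:
{"op": "apply_moves", "data": {
  "deltas": [
    [1, [-0.12, -0.1, 0], -0.003],
    [1, [-0.26, -0.21, 0], -0.006],
    [1, [-0.4, -0.33, 0], -0.009],
    [1, [-0.55, -0.45, 0], -0.0115],
    [1, [-0.7, -0.57, 0], -0.0115],
    [1, [-0.82, -0.66, 0], -0.0115],
    [1, [-0.865, -0.7, 0], -0.0115],
    [1, [-0.865, -0.7, 0], -0.0115],
    [1, [-0.865, -0.7, 0], -0.0115]
  ]
}}

```text
t: 5.7
eef_pos: [0.6109, 0.0723, 0.1986]
tool_rot: [-0.001, 0.132, 0.991, 0.0]
contact_force: [0.1, 0.3, -1.2]
gripper_width: 0.23
grasp_force: 108.0
```

Run:
```python
from h import *
p,o,T=wsnap('w2'); print(o['t'],o['eef_pos'],o['tool_rot'],o['contact_force'])
for n in ['stud_head','clip','drive_unit']:
    print(n,[(np.round(d['point'],4).tolist(),round(d['confidence'],2)) for d in bot.look_for(p,n)][:3])
print(proj(p,[.672,-.034,.067]))
```

```text
5.7 [0.6109273  0.07229235 0.19855415] [-9.96629186e-04  1.31751817e-01  9.91282201e-01  2.53153495e-04] [ 0.07862567  0.26646538 -1.17181154]
stud_head []
clip [([0.664, -0.0261, 0.0454], 0.75), ([0.6511, 0.1298, 0.0024], 0.72)]
drive_unit [([0.6408, -0.0473, 0.0291], 0.74), ([0.5403, 0.373, 0.0103], 0.62), ([0.5943, 0.0789, 0.2237], 0.47)]
[233, 270]
```

View pics/w2.png

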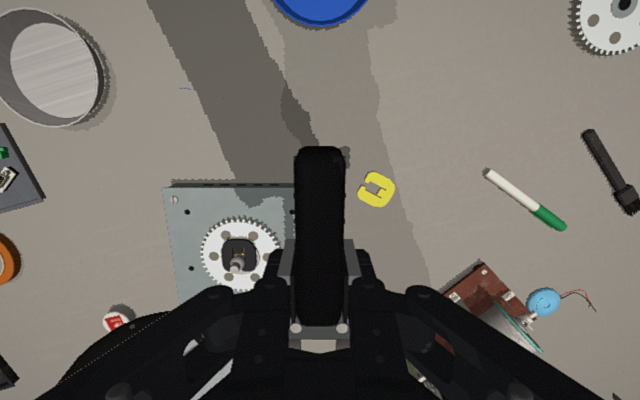

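The stud shows near (237,262), the gear centre near (239,255), and the held handle spans u 295–344. The frame's front edge at v≈186 is almost level, so the yaw is about right. Now I'll measure exactly.

Run:
```python
from h import *
p,o,T=wsnap(); im=p['color']; Ti=np.linalg.inv(T)
# gear: white pixels, rectified onto plane z=.040 in tool-like frame
m=((im.min(2)>165)).astype(np.uint8); m[:, :160]=0; m[:, 296:]=0; m[:205]=0; m[300:]=0
n,l,st,c=cv2.connectedComponentsWithStats(m); k=1+st[1:,4].argmax(); ys,xs=np.where(l==k)
print(st[k])
W=np.array([Ti@[*ray(p,(x,y),.040),1] for x,y in zip(xs,ys)])[:,:2]*1000
h=cv2.convexHull(W.astype(np.float32)); print('gear tool mm',cv2.minEnclosingCircle(h))
# front edge of frame at z=.03
g=cv2.cvtColor(im,cv2.COLOR_RGB2GRAY).astype(float)
pts=[]
for u in range(180,230,4):
    col=g[175:197,u]; v=175+np.abs(np.diff(col)).argmax()+.5; pts.append((Ti@[*ray(p,(u,v),.030),1])[:2]*1000)
pts=np.array(pts); print('edge x at', pts[:,0].round(1)); f=np.polyfit(pts[:,1],pts[:,0],1); print('edge slope deg',np.degrees(np.arctan(f[0])),f)
pu=(236,262)
cv2.imwrite('pics/w2c.png',cv2.resize(cv2.cvtColor(im,cv2.COLOR_RGB2BGR)[170:310,160:350],(760,560),interpolation=cv2.INTER_CUBIC))
for v in (160,200,230):
    r=np.where(im[v,280:360].astype(int).sum(1)<90)[0]+280; print(v,r.min(),r.max())
```

```text
[ 200  218   79   73 2270]
gear tool mm ((-84.75658416748047, -86.73945617675781), 44.22809600830078)
edge x at [-10. -10. -10. -10. -10. -10. -10. -10. -10. -10. -10. -10. -10.]
edge slope deg 0.031069124897520544 [ 5.42258578e-04 -9.97002262e+00]
160 295 344
200 295 343
230 296 342
```

View pics/w2c.png

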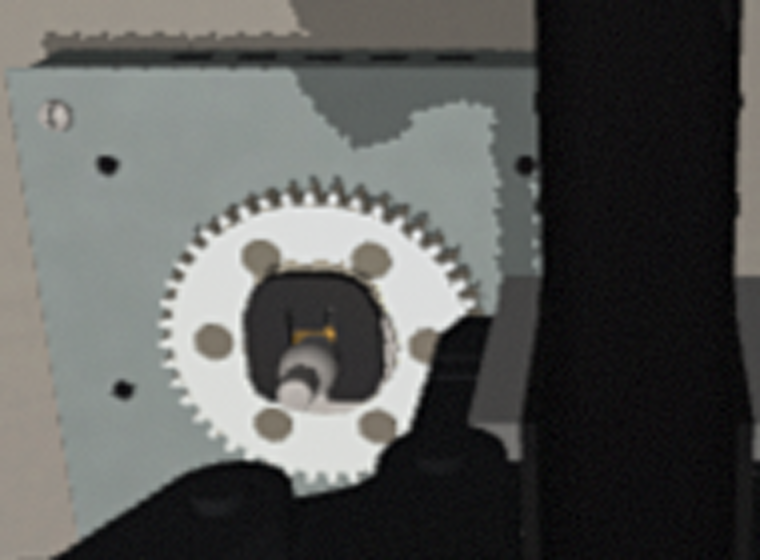

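Call:
{"op": "apply_moves", "data": {
  "deltas": [
    [1, [0.13, -0.11, 0], 0],
    [1, [0.27, -0.22, 0], 0],
    [1, [0.41, -0.33, 0], 0],
    [1, [0.54, -0.433, 0], 0],
    [1, [0.54, -0.433, 0.15], 0],
    [1, [0.54, -0.433, 0.35], 0],
    [1, [0.54, -0.433, 0.55], 0],
    [1, [0.54, -0.433, 0.7], 0],
    [1, [0.54, -0.433, 0.75], 0],
    [1, [0.54, -0.433, 0.755], 0],
    [1, [0.54, -0.433, 0.755], 0]
  ]
}}

```text
t: 7.05
eef_pos: [0.486, 0.0158, 0.0493]
tool_rot: [0.001, 0.132, 0.991, 0.0]
contact_force: [0.3, -0.2, -1.9]
gripper_width: 0.232
grasp_force: 108.0
```

Run:
```python
from h import *
o=bot.get_obs(); q=o['tool_rot']; Tm=R.from_quat([q[1],q[2],q[3],q[0]]).as_matrix()
print(o['t'],o['eef_pos'],q,o['contact_force'],'stud in tool',Tm.T@(np.array([.6702,-.0335,.042])-o['eef_pos']))
a=snap('top','t2'); b=snap('scene','s2')
A=cv2.imread('pics/t2.png')[120:260,240:400]; B=cv2.imread('pics/s2.png')[140:280,240:400]
r=lambda x:cv2.resize(x,(480,420),interpolation=cv2.INTER_CUBIC)
cv2.imwrite('pics/ts2.png',cv2.resize(np.hstack([r(A),r(B)]),(800,350)))
```

```text
7.05 [0.48602971 0.01579523 0.04933673] [7.72410777e-04 1.32317125e-01 9.91207096e-01 2.74317697e-04] [ 0.30455974 -0.15297719 -1.86637048] stud in tool [-0.19064105  0.00073453  0.00761537]
```

View pics/ts2.png

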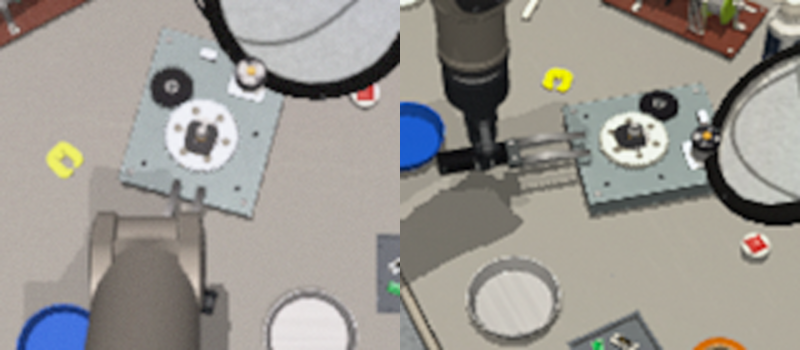

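Call:
{"op": "apply_moves", "data": {
  "deltas": [
    [1, [0, 0, 0.02], 0],
    [1, [0, 0, 0.04], 0],
    [1, [0, 0, 0.055], 0],
    [1, [0, 0, 0.06], 0],
    [1, [0, 0, 0.06], 0]
  ]
}}

```text
t: 7.65
eef_pos: [0.4849, 0.0155, 0.036]
tool_rot: [-0.0, 0.132, 0.991, -0.0]
contact_force: [-0.0, -0.7, -1.4]
gripper_width: 0.232
grasp_force: 108.0
```

Call:
{"op": "apply_moves", "data": {
  "deltas": [
    [1, [0, 0, 0.003], 0],
    [1, [0, 0, 0.005], 0],
    [1, [0, 0, 0.005], 0]
  ]
}}

```text
t: 7.95
eef_pos: [0.4851, 0.0156, 0.0353]
tool_rot: [0.0, 0.132, 0.991, 0.0]
contact_force: [-0.4, 0.2, -1.6]
gripper_width: 0.23
grasp_force: 108.0
```

Call:
{"op": "apply_moves", "data": {
  "deltas": [
    [1, [0, 0, 0.003], 0],
    [1, [0, 0, 0.006], 0],
    [1, [0, 0, 0.006], 0]
  ]
}}

```text
t: 8.25
eef_pos: [0.485, 0.0156, 0.034]
tool_rot: [-0.0, 0.132, 0.991, -0.0]
contact_force: [-0.8, 0.5, -1.8]
gripper_width: 0.228
grasp_force: 108.0
```

Call:
{"op": "apply_moves", "data": {
  "deltas": [
    [1, [0, 0, 0.003], 0],
    [1, [0, 0, 0.005], 0],
    [1, [0, 0, 0.005], 0]
  ]
}}

```text
t: 8.55
eef_pos: [0.4851, 0.0156, 0.033]
tool_rot: [-0.0, 0.132, 0.991, 0.0]
contact_force: [0.2, -0.5, -2.0]
gripper_width: 0.228
grasp_force: 108.0
```

Call:
{"op": "apply_moves", "data": {
  "deltas": [
    [1, [0, 0, 0.003], 0],
    [1, [0, 0, 0.005], 0],
    [1, [0, 0, 0.005], 0]
  ]
}}

```text
t: 8.85
eef_pos: [0.4851, 0.0156, 0.0321]
tool_rot: [0.0, 0.132, 0.991, 0.0]
contact_force: [-0.2, 0.4, -1.5]
gripper_width: 0.234
grasp_force: 108.0
```

Call:
{"op": "apply_moves", "data": {
  "deltas": [
    [1, [0, 0, 0.003], 0],
    [1, [0, 0, 0.005], 0],
    [1, [0, 0, 0.005], 0]
  ]
}}

```text
t: 9.15
eef_pos: [0.4852, 0.0156, 0.0312]
tool_rot: [0.0, 0.132, 0.991, 0.0]
contact_force: [-1.1, 0.8, 1.3]
gripper_width: 0.228
grasp_force: 108.3
```

Call:
{"op": "apply_moves", "data": {
  "deltas": [
    [1, [0, 0, 0.002], 0],
    [1, [0, 0, 0.002], 0]
  ]
}}

```text
t: 9.35
eef_pos: [0.4853, 0.0156, 0.0308]
tool_rot: [0.0, 0.132, 0.991, 0.0]
contact_force: [-1.8, -0.8, 2.9]
gripper_width: 0.231
grasp_force: 108.4
```

Run:
```python
from h import *
f=[];t=[];z=[]
for i in range(5):
    bot.read_camera('top'); o=bot.get_obs(); f.append(o['contact_force']); t.append(o['torque']); z.append(o['eef_pos'])
print(np.mean(f,0),np.mean(t,0),np.mean(z,0),np.std(f,0))
```

```text
[-1.1587068   0.29988085  2.90709953] [-0.07196977 -0.19820106 -0.01256201] [0.48527261 0.01558559 0.03081577] [0.48588486 0.3781953  0.37058083]
```

Call:
{"op": "apply_moves", "data": {
  "deltas": [
    [1, [0, 0, -0.02], 0],
    [1, [0, 0.004, -0.045], 0],
    [1, [0, 0.004, -0.066], 0],
    [1, [0, 0.004, -0.066], 0],
    [1, [-0.05, 0.004, -0.066], 0],
    [1, [-0.1, 0.004, -0.066], 0],
    [1, [-0.13, 0.004, -0.066], 0],
    [1, [-0.14, 0.004, -0.066], 0],
    [1, [-0.14, 0.004, -0.066], 0],
    [1, [-0.14, 0.004, -0.066], 0]
  ]
}}

```text
t: 10.6
eef_pos: [0.5119, 0.009, 0.0437]
tool_rot: [-0.0, 0.132, 0.991, -0.0]
contact_force: [-0.4, -0.2, -1.7]
gripper_width: 0.233
grasp_force: 108.0
```

```bash
cat > st.py <<'E'
from h import *
o=bot.get_obs(); q=o['tool_rot']; Tm=R.from_quat([q[1],q[2],q[3],q[0]]).as_matrix()
s=Tm.T@(np.array([.6702,-.0335,.042])-o['eef_pos'])
print(o['t'],o['eef_pos'].round(4),'tilt',(Tm[:,2]).round(4),'tip x rel stud mm',round((-s[0]-.131)*-1000,1),'stud y',round(s[1]*1000,1),o['contact_force'].round(1))
E
python3 st.py
```

```text
10.6 [0.5119 0.009  0.0437] tilt [-8.e-04  0.e+00 -1.e+00] tip x rel stud mm -32.9 stud y 0.6 [-0.4 -0.2 -1.7]
```

Call:
{"op": "apply_moves", "data": {
  "deltas": [
    [1, [0, 0.003, -0.0035], 0],
    [1, [-0.01, 0.003, -0.0035], 0],
    [1, [-0.02, 0.003, -0.0035], 0],
    [1, [-0.03, 0.003, -0.0035], 0],
    [1, [-0.03, 0.003, -0.0035], 0],
    [1, [-0.03, 0.003, -0.0035], 0]
  ]
}}

```text
t: 11.2
eef_pos: [0.5183, 0.0079, 0.0446]
tool_rot: [-0.0, 0.132, 0.991, -0.0]
contact_force: [0.3, -0.0, -2.7]
gripper_width: 0.227
grasp_force: 108.0
```

```bash
python3 st.py
```

```text
11.2 [0.5183 0.0079 0.0446] tilt [-1.e-04  0.e+00 -1.e+00] tip x rel stud mm -26.5 stud y -0.1 [ 0.3 -0.  -2.7]
```

Call:
{"op": "apply_moves", "data": {
  "deltas": [
    [1, [0, 0, 0.001], 0],
    [1, [-0.005, 0, 0.001], 0],
    [1, [-0.01, 0, 0.001], 0],
    [1, [-0.015, 0, 0.001], 0],
    [1, [-0.015, 0, 0.001], 0]
  ]
}}

```text
t: 11.7
eef_pos: [0.5214, 0.0072, 0.0444]
tool_rot: [0.0, 0.132, 0.991, 0.0]
contact_force: [0.5, 0.2, -2.1]
gripper_width: 0.231
grasp_force: 108.0
```

Call:
{"op": "apply_moves", "data": {
  "deltas": [
    [1, [-0.005, 0, 0], 0],
    [1, [-0.01, 0, 0], 0],
    [1, [-0.01, 0, 0], 0]
  ]
}}

```text
t: 12.0
eef_pos: [0.5233, 0.0066, 0.0444]
tool_rot: [0.0, 0.132, 0.991, 0.0]
contact_force: [-0.5, 0.0, -1.7]
gripper_width: 0.231
grasp_force: 108.0
```

Call:
{"op": "apply_moves", "data": {
  "deltas": [
    [1, [-0.007, 0, 0], 0],
    [1, [-0.014, 0, -0.0005], 0],
    [1, [-0.02, 0, -0.001], 0],
    [1, [-0.02, 0, -0.001], 0]
  ],
  "squeeze": 120
}}

```text
t: 12.4
eef_pos: [0.5272, 0.0056, 0.0446]
tool_rot: [0.0, 0.132, 0.991, 0.0]
contact_force: [0.2, -0.4, -1.8]
gripper_width: 0.224
grasp_force: 119.6
```

Call:
{"op": "apply_moves", "data": {
  "deltas": [
    [1, [-0.007, 0, 0], 0],
    [1, [-0.014, 0, -0.0005], 0],
    [1, [-0.02, 0, -0.001], 0],
    [1, [-0.02, 0, -0.001], 0]
  ]
}}

```text
t: 12.8
eef_pos: [0.5311, 0.0045, 0.0448]
tool_rot: [0.0, 0.132, 0.991, 0.0]
contact_force: [-1.0, 0.5, -2.4]
gripper_width: 0.23
grasp_force: 119.6
```

```bash
python3 st.py
```

```text
12.8 [0.5311 0.0045 0.0448] tilt [ 3.e-04  0.e+00 -1.e+00] tip x rel stud mm -13.2 stud y -0.2 [-1.   0.5 -2.4]
```

Call:
{"op": "apply_moves", "data": {
  "deltas": [
    [1, [-0.007, 0, 0], 0],
    [1, [-0.014, 0, -0.0005], 0],
    [1, [-0.02, 0, -0.001], 0],
    [1, [-0.02, 0, -0.001], 0]
  ]
}}

```text
t: 13.2
eef_pos: [0.5349, 0.0035, 0.045]
tool_rot: [0.0, 0.132, 0.991, 0.0]
contact_force: [0.1, 1.0, -1.8]
gripper_width: 0.23
grasp_force: 119.6
```

Call:
{"op": "apply_moves", "data": {
  "deltas": [
    [1, [-0.007, 0, 0], 0],
    [1, [-0.014, 0, -0.0005], 0],
    [1, [-0.02, 0, -0.001], 0],
    [1, [-0.02, 0, -0.001], 0]
  ]
}}

```text
t: 13.6
eef_pos: [0.5388, 0.0024, 0.0452]
tool_rot: [0.0, 0.132, 0.991, 0.0]
contact_force: [-0.9, -0.4, -1.7]
gripper_width: 0.23
grasp_force: 119.6
```

```bash
python3 st.py
python3 - <<'E'
from h import *
a=snap('top','t3'); b=snap('scene','s3')
A=cv2.imread('pics/t3.png')[130:220,270:370]; B=cv2.imread('pics/s3.png')[150:240,280:380]
r=lambda x:cv2.resize(x,(400,360),interpolation=cv2.INTER_CUBIC)
cv2.imwrite('pics/ts3.png',np.hstack([r(A),r(B)]))
E
```

```text
13.6 [0.5388 0.0024 0.0452] tilt [ 3.e-04  0.e+00 -1.e+00] tip x rel stud mm -5.2 stud y -0.1 [-0.9 -0.4 -1.7]
```

View pics/ts3.png

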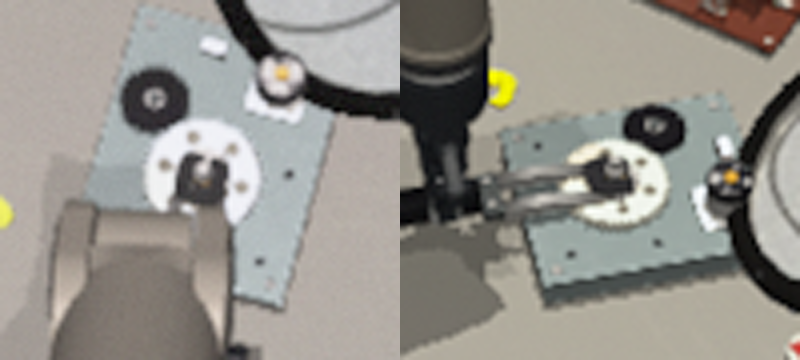

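Call:
{"op": "apply_moves", "data": {
  "deltas": [
    [1, [-0.01, 0, -0.0005], 0],
    [1, [-0.02, 0, -0.001], 0],
    [1, [-0.03, 0, -0.0013], 0],
    [1, [-0.03, 0, -0.0013], 0]
  ]
}}

```text
t: 14.1
eef_pos: [0.5447, 0.0008, 0.0455]
tool_rot: [0.0, 0.132, 0.991, -0.0]
contact_force: [0.6, -0.1, -2.2]
gripper_width: 0.226
grasp_force: 119.6
```

Call:
{"op": "apply_moves", "data": {
  "deltas": [
    [1, [-0.01, 0, -0.0005], 0],
    [1, [-0.02, 0, -0.001], 0],
    [1, [-0.03, 0, -0.0013], 0],
    [1, [-0.03, 0, -0.0013], 0]
  ]
}}

```text
t: 14.5
eef_pos: [0.5501, -0.0007, 0.0455]
tool_rot: [-0.0, 0.132, 0.991, -0.0]
contact_force: [0.2, -0.2, -3.6]
gripper_width: 0.226
grasp_force: 119.7
```

```bash
python3 st.py
```

```text
14.5 [ 0.5501 -0.0007  0.0455] tilt [-4.e-04 -0.e+00 -1.e+00] tip x rel stud mm 6.5 stud y -0.1 [ 0.2 -0.2 -3.6]
```

Call:
{"op": "apply_moves", "data": {
  "deltas": [
    [1, [-0.01, 0, -0.0005], 0],
    [1, [-0.02, 0, -0.001], 0],
    [1, [-0.03, 0, -0.0013], 0],
    [1, [-0.03, 0, -0.0013], 0]
  ]
}}

```text
t: 14.9
eef_pos: [0.5551, -0.0022, 0.0456]
tool_rot: [-0.001, 0.132, 0.991, -0.0]
contact_force: [-3.3, 1.2, -3.2]
gripper_width: 0.225
grasp_force: 119.8
```

Call:
{"op": "apply_moves", "data": {
  "deltas": [
    [1, [-0.007, 0, -0.0005], 0],
    [1, [-0.014, 0, -0.001], 0],
    [1, [-0.02, 0, -0.001], 0],
    [1, [-0.02, 0, -0.001], 0]
  ]
}}

```text
t: 15.3
eef_pos: [0.5594, -0.0033, 0.0459]
tool_rot: [-0.0, 0.132, 0.991, -0.0]
contact_force: [-3.2, 0.7, -4.8]
gripper_width: 0.222
grasp_force: 119.8
```

```bash
python3 st.py
```

```text
15.3 [ 0.5594 -0.0033  0.0459] tilt [-8.e-04  0.e+00 -1.e+00] tip x rel stud mm 16.2 stud y -0.1 [-3.2  0.7 -4.8]
```

Call:
{"op": "apply_moves", "data": {
  "deltas": [
    [1, [-0.008, 0, -0.0005], 0],
    [1, [-0.016, 0, -0.001], 0],
    [1, [-0.025, 0, -0.0011], 0],
    [1, [-0.025, 0, -0.0011], 0]
  ]
}}

```text
t: 15.7
eef_pos: [0.5655, -0.0048, 0.0465]
tool_rot: [0.001, 0.132, 0.991, -0.0]
contact_force: [-0.6, 0.9, -5.6]
gripper_width: 0.229
grasp_force: 119.6
```

Call:
{"op": "apply_moves", "data": {
  "deltas": [
    [1, [-0.008, 0, -0.0005], 0],
    [1, [-0.016, 0, -0.001], 0],
    [1, [-0.025, 0, -0.0011], 0],
    [1, [-0.025, 0, -0.0011], 0]
  ]
}}

```text
t: 16.1
eef_pos: [0.5705, -0.0061, 0.047]
tool_rot: [0.001, 0.132, 0.991, 0.0]
contact_force: [0.3, 0.3, -3.3]
gripper_width: 0.227
grasp_force: 119.7
```

```bash
python3 st.py
```

```text
16.1 [ 0.5705 -0.0061  0.047 ] tilt [ 1.9e-03 -1.0e-04 -1.0e+00] tip x rel stud mm 27.6 stud y -0.2 [ 0.3  0.3 -3.3]
```

Call:
{"op": "apply_moves", "data": {
  "deltas": [
    [1, [-0.008, 0, -0.0005], 0],
    [1, [-0.016, 0, -0.001], 0],
    [1, [-0.025, 0, -0.0011], 0],
    [1, [-0.025, 0, -0.0011], 0]
  ]
}}

```text
t: 16.5
eef_pos: [0.5746, -0.0073, 0.0468]
tool_rot: [0.0, 0.132, 0.991, 0.0]
contact_force: [-0.9, 0.2, -3.4]
gripper_width: 0.23
grasp_force: 119.7
```

Call:
{"op": "apply_moves", "data": {
  "deltas": [
    [1, [-0.008, 0, -0.0005], 0],
    [1, [-0.016, 0, -0.001], 0],
    [1, [-0.025, 0, -0.0011], 0],
    [1, [-0.025, 0, -0.0011], 0]
  ]
}}

```text
t: 16.9
eef_pos: [0.5799, -0.0087, 0.0474]
tool_rot: [0.001, 0.132, 0.991, 0.0]
contact_force: [-0.7, 0.8, -2.4]
gripper_width: 0.23
grasp_force: 119.8
```

Call:
{"op": "apply_moves", "data": {
  "deltas": [
    [1, [-0.008, 0, -0.0005], 0],
    [1, [-0.016, 0, -0.001], 0],
    [1, [-0.025, 0, -0.0011], 0],
    [1, [-0.025, 0, -0.0011], 0]
  ]
}}

```text
t: 17.3
eef_pos: [0.5844, -0.01, 0.0474]
tool_rot: [0.0, 0.132, 0.991, 0.0]
contact_force: [0.3, -0.1, -2.2]
gripper_width: 0.226
grasp_force: 119.9
```

```bash
python3 st.py
```

```text
17.3 [ 0.5844 -0.01    0.0474] tilt [ 8.e-04 -0.e+00 -1.e+00] tip x rel stud mm 42.1 stud y -0.2 [ 0.3 -0.1 -2.2]
```

Call:
{"op": "apply_moves", "data": {
  "deltas": [
    [1, [-0.008, 0, -0.0005], 0],
    [1, [-0.016, 0, -0.001], 0],
    [1, [-0.025, 0, -0.0011], 0],
    [1, [-0.033, 0, -0.0014], 0],
    [1, [-0.042, 0, -0.0018], 0],
    [1, [-0.042, 0, -0.0018], 0]
  ]
}}

```text
t: 17.9
eef_pos: [0.5924, -0.0122, 0.0477]
tool_rot: [0.0, 0.132, 0.991, 0.0]
contact_force: [0.2, -0.5, -1.9]
gripper_width: 0.223
grasp_force: 119.9
```

```bash
python3 st.py
python3 - <<'E'
from h import *
a=snap('top','t4'); b=snap('scene','s4')
for p in(a,b): print([(np.round(d['point'],3).tolist(),round(d['confidence'],2)) for d in bot.look_for(p,'clip')][:3])
A=cv2.imread('pics/t4.png')[130:220,270:370]; B=cv2.imread('pics/s4.png')[170:230,295:362]
r=lambda x:cv2.resize(x,(400,360),interpolation=cv2.INTER_CUBIC)
cv2.imwrite('pics/ts4.png',np.hstack([r(A),r(B)]))
E
```

```text
17.9 [ 0.5924 -0.0122  0.0477] tilt [ 4.e-04 -0.e+00 -1.e+00] tip x rel stud mm 50.3 stud y -0.1 [ 0.2 -0.5 -1.9]
[([0.651, 0.131, 0.005], 0.43)]
[]
```

View pics/ts4.png

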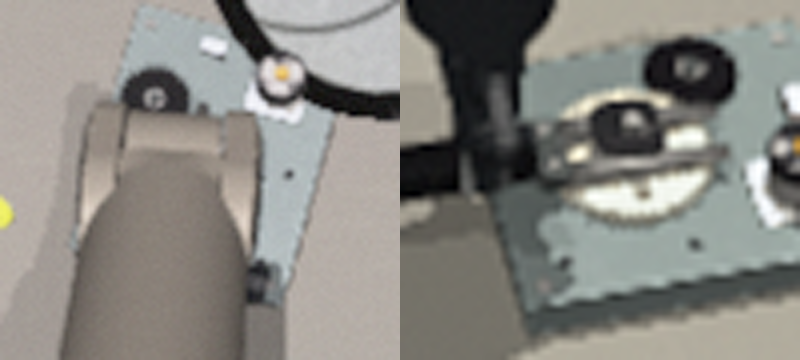

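Call:
{"op": "apply_moves", "data": {
  "deltas": [
    [1, [0, 0, -0.005], 0],
    [1, [0, 0, -0.01], 0],
    [1, [0, 0, -0.015], 0],
    [1, [0, 0, -0.018], 0],
    [1, [0, 0, -0.018], 0],
    [1, [0, 0, -0.018], 0]
  ]
}}

```text
t: 18.7
eef_pos: [0.5919, -0.0121, 0.0512]
tool_rot: [-0.0, 0.132, 0.991, 0.0]
contact_force: [0.7, 0.4, -1.1]
gripper_width: 0.226
grasp_force: 119.9
```

Call:
{"op": "apply_moves", "data": {
  "deltas": [
    [1, [0, 0, 0.005], 0],
    [1, [0, 0, 0.01], 0],
    [1, [0, 0, 0.015], 0],
    [1, [0, 0, 0.017], 0],
    [1, [0, 0, 0.017], 0]
  ]
}}

```text
t: 19.2
eef_pos: [0.5919, -0.0121, 0.0477]
tool_rot: [-0.0, 0.132, 0.991, -0.0]
contact_force: [0.2, -0.6, -2.3]
gripper_width: 0.225
grasp_force: 119.9
```

```bash
python3 st.py
```

```text
19.2 [ 0.5919 -0.0121  0.0477] tilt [-2.e-04 -0.e+00 -1.e+00] tip x rel stud mm 49.8 stud y -0.1 [ 0.2 -0.6 -2.3]
```

Call:
{"op": "apply_moves", "data": {
  "deltas": [
    [1, [0.03, 0, 0], 0],
    [1, [0.07, 0, 0], 0],
    [1, [0.12, 0, 0], 0],
    [1, [0.18, 0, 0], 0],
    [1, [0.25, 0, 0], 0],
    [1, [0.32, 0, 0], 0],
    [1, [0.39, 0, 0], 0],
    [1, [0.46, 0, 0], 0],
    [1, [0.53, 0, 0], 0],
    [1, [0.55, 0, 0], 0],
    [1, [0.55, 0, 0], 0]
  ]
}}

```text
t: 20.3
eef_pos: [0.485, 0.0171, 0.048]
tool_rot: [-0.0, 0.132, 0.991, 0.0]
contact_force: [0.4, 0.6, -1.2]
gripper_width: 0.226
grasp_force: 119.9
```

```bash
python3 st.py
python3 - <<'E'
from h import *
b=snap('scene','s5'); a=snap('top','t5')
for p in(a,b): print([(np.round(d['point'],3).tolist(),round(d['confidence'],2)) for d in bot.look_for(p,'clip')][:3])
A=cv2.imread('pics/t5.png')[130:190,285:352]; B=cv2.imread('pics/s5.png')[170:230,295:362]
r=lambda x:cv2.resize(x,(400,360),interpolation=cv2.INTER_CUBIC)
cv2.imwrite('pics/ts5.png',np.hstack([r(A),r(B)]))
E
```

```text
20.3 [0.485  0.0171 0.048 ] tilt [-2.e-04  2.e-04 -1.e+00] tip x rel stud mm -60.9 stud y -0.3 [ 0.4  0.6 -1.2]
[([0.651, 0.13, 0.002], 0.44), ([0.666, -0.029, 0.063], 0.42)]
[([0.648, 0.135, 0.0], 0.41), ([0.731, 0.404, 0.005], 0.17)]
```

View pics/ts5.png

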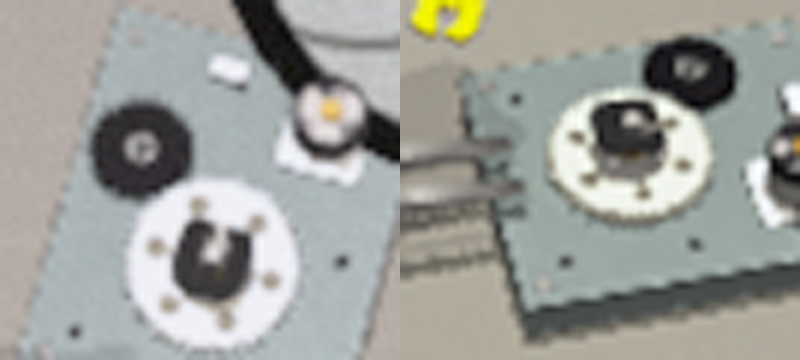

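The clip now sits loose and raised round the pilot, with its jaws shut and the washer visible beneath it. Next I'll lay the lifter back at its old spot.

Call:
{"op": "apply_moves", "data": {
  "deltas": [
    [1, [0, 0, -0.15], 0],
    [1, [0, 0.1, -0.3], 0],
    [1, [0.05, 0.3, -0.3], 0],
    [1, [0.1, 0.5, -0.3], 0],
    [1, [0.15, 0.7, -0.3], 0],
    [1, [0.2, 0.9, -0.3], 0],
    [1, [0.2, 0.95, -0.3], 0],
    [1, [0.2, 0.95, -0.3], 0]
  ]
}}

```text
t: 21.3
eef_pos: [0.4975, 0.2129, 0.1077]
tool_rot: [0.0, 0.131, 0.991, 0.0]
contact_force: [-0.2, 0.3, -1.6]
gripper_width: 0.23
grasp_force: 120.1
```

Call:
{"op": "apply_moves", "data": {
  "deltas": [
    [1, [0.06, 0.24, 0], 0],
    [1, [0.06, 0.24, 0.15], 0],
    [1, [0.06, 0.24, 0.3], 0],
    [1, [0.06, 0.24, 0.4], 0],
    [1, [0.06, 0.24, 0.46], 0],
    [1, [0.06, 0.24, 0.49], 0],
    [1, [0.06, 0.24, 0.49], 0],
    [1, [0.06, 0.24, 0.49], 0]
  ]
}}

```text
t: 22.1
eef_pos: [0.4989, 0.26, 0.0107]
tool_rot: [0.001, 0.133, 0.991, 0.0]
contact_force: [-0.0, -0.0, -1.5]
gripper_width: 0.229
grasp_force: 120.3
```

Call:
{"op": "apply_moves", "data": {
  "deltas": [
    [1, [0, 0, 0.008], 0],
    [1, [0, 0, 0.016], 0],
    [1, [0, 0, 0.018], 0],
    [1, [0, 0, 0.018], 0]
  ]
}}

```text
t: 22.5
eef_pos: [0.4981, 0.2602, 0.0064]
tool_rot: [0.0, 0.132, 0.991, 0.0]
contact_force: [0.8, -0.3, -0.9]
gripper_width: 0.229
grasp_force: 120.3
```

Call:
{"op": "apply_moves", "data": {
  "deltas": [
    [1, [0, 0, 0.004], 0],
    [1, [0, 0, 0.004], 0],
    [1, [0, 0, 0.004], 0]
  ],
  "squeeze": 40
}}

```text
t: 22.8
eef_pos: [0.4982, 0.2602, 0.0061]
tool_rot: [0.0, 0.132, 0.991, 0.0]
contact_force: [-1.1, -1.0, 4.9]
gripper_width: 0.226
grasp_force: 121.3
```

Call:
{"op": "apply_moves", "data": {
  "deltas": [
    [0.6, [0, 0, 0], 0],
    [0.3, [0, 0, -0.003], 0],
    [0.2, [0, 0, -0.003], 0],
    [0.2, [0, 0, -0.003], 0],
    [0.2, [0, 0, -0.1], 0],
    [0.2, [0, 0, -0.3], 0],
    [0.2, [0, 0, -0.5], 0],
    [0.2, [0, 0, -0.75], 0],
    [0.2, [0, 0, -0.95], 0],
    [0.2, [0, 0, -0.95], 0]
  ]
}}

```text
t: 23.8
eef_pos: [0.5015, 0.2618, 0.2015]
tool_rot: [0.004, 0.133, 0.991, 0.004]
contact_force: [-0.2, 0.8, 0.1]
gripper_width: 0.801
grasp_force: 0.0
```

```bash
python3 st.py
python3 - <<'E'
from h import *
p,o,T=wsnap('w6'); Ti=np.linalg.inv(T)
for n in ('lifter','lifter_wedge','clip'):print(n,[(np.round(d['point'],3).tolist(),round(d['confidence'],2)) for d in bot.look_for(p,n)][:3])
im=p['color'].astype(int).sum(2)
for v in (140,160,180,200):
    r=np.where(im[v,290:345]<150)[0]+290; print(v,r.min() if len(r) else 0,r.max() if len(r) else 0)
E
```

```text
23.8 [0.5015 0.2618 0.2015] tilt [ 0.0089  0.0064 -0.9999] tip x rel stud mm -108.3 stud y -241.9 [-0.2  0.8  0.1]
lifter [([0.52, 0.259, 0.024], 0.84)]
lifter_wedge [([0.519, 0.258, 0.019], 0.68)]
clip [([0.652, 0.13, 0.002], 0.73)]
140 305 325
160 305 325
180 305 325
200 0 0
```

Run:
```python
from h import *
t=snap('top');s=snap('scene'); print(t['intrinsics'][0],s['intrinsics'][0])
def ring(p,box):
    im=p['color'].astype(int).sum(2); x0,y0,x1,y1=box
    m=np.zeros(im.shape,np.uint8); m[y0:y1,x0:x1]=(im[y0:y1,x0:x1]<110)
    n,l,st,c=cv2.connectedComponentsWithStats(m); k=1+st[1:,4].argmax(); print(st[k])
    cs,_=cv2.findContours((l==k).astype(np.uint8),cv2.RETR_EXTERNAL,cv2.CHAIN_APPROX_NONE)
    h=cv2.convexHull(max(cs,key=len)); e=cv2.fitEllipse(h); return e
et=ring(t,(315,60,420,165)); es=ring(s,(355,140,470,240)); print(et,es)
A=[];B=[]
for p,uv in((t,et[0]),(s,es[0])):
    P=np.array(p['pose']);d=P[:3,:3]@np.linalg.solve(np.array(p['intrinsics']),[*uv,1]);d/=np.linalg.norm(d)
    M=np.eye(3)-np.outer(d,d);A.append(M);B.append(M@P[:3,3])
X,r,_,_=np.linalg.lstsq(np.vstack(A),np.hstack(B),rcond=None); print(X,r**.5)
```

```text
[484.59582587   0.         318.0258148 ] [484.5537015    0.         313.92828038]
[ 321   60   90  100 1681]
[ 357  140  113   90 2056]
((367.481689453125, 109.37395477294922), (89.36454010009766, 102.08160400390625), 22.068376541137695) ((415.4393615722656, 182.69873046875), (82.57888793945312, 123.36914825439453), 63.37333297729492)
[ 0.85198014 -0.16626791  0.12999757] [0.0225047]
```

Call:
{"op": "apply_moves", "data": {
  "deltas": [
    [0.2, [-0.15, -0.15, 0], 0],
    [0.2, [-0.3, -0.3, 0], 0],
    [0.2, [-0.45, -0.46, 0], 0],
    [0.2, [-0.6, -0.62, 0], 0],
    [0.3, [-0.75, -0.78, 0], 0],
    [0.4, [-0.9, -0.93, 0], 0],
    [0.4, [-0.98, -0.99, 0], 0],
    [0.4, [-0.98, -0.99, 0], 0]
  ]
}}

```text
t: 24.9
eef_pos: [0.636, 0.013, 0.1939]
tool_rot: [-0.001, 0.135, 0.991, -0.001]
contact_force: [-0.4, 0.1, -0.2]
gripper_width: 0.602
grasp_force: 0.0
```

Call:
{"op": "apply_moves", "data": {
  "deltas": [
    [0.4, [-0.1, -0.12, 0], 0],
    [0.4, [-0.17, -0.21, 0], 0],
    [0.4, [-0.17, -0.21, 0], 0],
    [0.4, [-0.17, -0.21, 0], 0]
  ]
}}

```text
t: 25.3
eef_pos: [0.6563, -0.0309, 0.1943]
tool_rot: [-0.001, 0.132, 0.991, 0.0]
contact_force: [-0.7, 0.3, -0.3]
gripper_width: 0.598
grasp_force: 0.0
```

```bash
python3 st.py
python3 - <<'E'
from h import *
p,o,T=wsnap('w7'); Ti=np.linalg.inv(T)
for n in ('clip','stud_head'):print(n,[(np.round(d['point'],3).tolist(),round(d['confidence'],2),(Ti@[*d['point'],1]).round(4)[:3],proj(p,d['point'])) for d in bot.look_for(p,n)][:3])
im=cv2.imread('pics/w7.png')
cv2.imwrite('pics/w7c.png',cv2.resize(im[90:290,200:440],(720,600),interpolation=cv2.INTER_CUBIC))
print('stud pilot top',proj(p,[.6702,-.0335,.0675]),'clip origin z60',proj(p,[.6702,-.0335,.060]))
E
```

```text
25.3 [ 0.6563 -0.0309  0.1943] tilt [-2.2e-03  6.0e-04 -1.0e+00] tip x rel stud mm 116.6 stud y 1.1 [-0.7  0.3 -0.3]
clip [([0.652, 0.125, 0.001], 0.91, array([0.0448, 0.1493, 0.1938]), [459, 131]), ([0.665, -0.029, 0.06], 0.7, array([-0.008 ,  0.0045,  0.1345]), [324, 194])]
stud_head [([0.672, -0.038, 0.027], 0.83, array([-0.0172, -0.0033,  0.1674]), [316, 194])]
stud pilot top [320, 203] clip origin z60 [320, 201]
```

View pics/w7c.png

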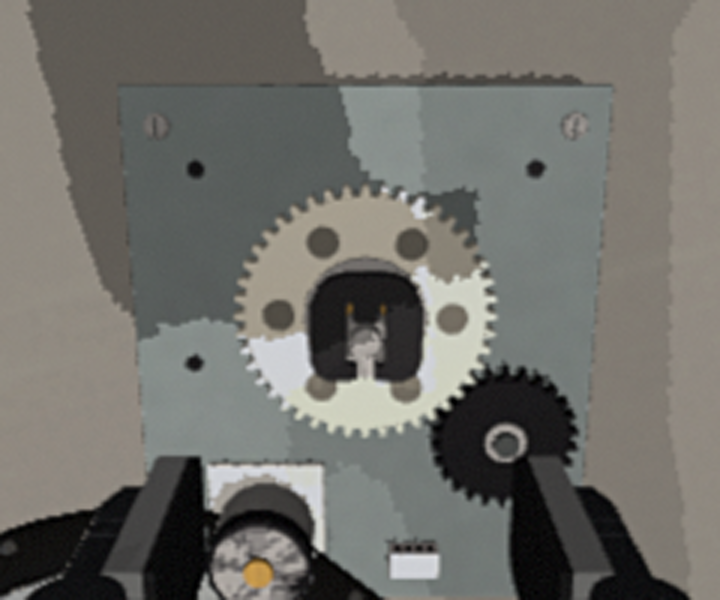

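The loose clip spans crop (308–425, 270–382), about u=322, v=180–217, with the pilot showing at (366,340) and the jaws to +x. The fingers are clear of the idler and motor, so I'll descend and grip its sides.

Call:
{"op": "apply_moves", "data": {
  "deltas": [
    [0.4, [-0.032, 0.011, 0.15], 0],
    [0.4, [-0.032, 0.011, 0.35], 0],
    [0.4, [-0.032, 0.011, 0.5], 0],
    [0.4, [-0.032, 0.011, 0.62], 0],
    [0.4, [-0.032, 0.011, 0.68], 0],
    [0.4, [-0.032, 0.011, 0.72], 0],
    [0.4, [-0.032, 0.011, 0.735], 0],
    [0.4, [-0.032, 0.011, 0.735], 0],
    [0.4, [-0.032, 0.011, 0.735], 0]
  ]
}}

```text
t: 26.35
eef_pos: [0.6647, -0.0314, 0.0496]
tool_rot: [0.001, 0.132, 0.991, 0.0]
contact_force: [0.1, -0.1, 0.2]
gripper_width: 0.597
grasp_force: 0.0
```

```bash
python3 st.py
```

```text
26.35 [ 0.6647 -0.0314  0.0496] tilt [ 2.e-03  1.e-04 -1.e+00] tip x rel stud mm 125.1 stud y -0.6 [ 0.1 -0.1  0.2]
```

Call:
{"op": "apply_moves", "data": {
  "deltas": [
    [0.4, [0.01, 0, 0.008], 0],
    [0.4, [0.01, 0, 0.015], 0],
    [0.5, [0.01, 0, 0.015], 0],
    [0.6, [0.01, 0, 0.015], 0],
    [0.7, [0.01, 0, 0.015], 0],
    [0.7, [0.01, 0, 0.015], 0],
    [0.7, [0.01, 0, 0.015], 0],
    [0.7, [0.01, 0, 0.015], 0]
  ],
  "squeeze": 25
}}

```text
t: 27.15
eef_pos: [0.662, -0.0306, 0.0455]
tool_rot: [0.0, 0.132, 0.991, 0.0]
contact_force: [-0.5, 1.1, 0.9]
gripper_width: 0.403
grasp_force: 24.9
```

Call:
{"op": "apply_moves", "data": {
  "deltas": [
    [0.7, [0, 0, -0.02], 0],
    [0.7, [0, 0, -0.05], 0],
    [0.7, [0, 0, -0.09], 0],
    [0.7, [0, 0, -0.15], 0],
    [0.7, [0, 0, -0.25], 0],
    [0.7, [0, 0, -0.35], 0],
    [0.7, [0, 0, -0.35], 0]
  ]
}}

```text
t: 27.85
eef_pos: [0.6642, -0.0314, 0.1195]
tool_rot: [0.003, 0.133, 0.991, 0.0]
contact_force: [1.0, -0.1, -0.3]
gripper_width: 0.4
grasp_force: 25.0
```

```bash
python3 st.py
python3 - <<'E'
from h import *
p,o,T=wsnap('w8'); Ti=np.linalg.inv(T)
print(o['gripper_width'],o['grasp_force'],T[:2,:2])
print([(np.round(d['point'],3).tolist(),round(d['confidence'],2)) for d in bot.look_for(p,'clip')])
s=snap('scene')
print([(np.round(d['point'],3).tolist(),round(d['confidence'],2)) for d in bot.look_for(s,'dish')])
E
```

```text
27.85 [ 0.6642 -0.0314  0.1195] tilt [ 0.0063 -0.     -1.    ] tip x rel stud mm 125.2 stud y -0.6 [ 1.  -0.1 -0.3]
0.39999925390433566 24.95549523504451 [[-0.96478681  0.26295674]
 [ 0.26296198  0.9648062 ]]
[([0.651, 0.126, 0.001], 0.93), ([0.669, -0.034, 0.133], 0.55)]
[([0.449, -0.152, 0.004], 0.9), ([0.423, 0.13, 0.004], 0.7), ([0.437, -0.432, -0.002], 0.63)]
```

Call:
{"op": "apply_moves", "data": {
  "deltas": [
    [0.7, [0.12, -0.12, 0], 0],
    [0.7, [0.27, -0.27, 0], 0],
    [0.7, [0.43, -0.42, 0], 0],
    [0.7, [0.59, -0.58, 0], 0],
    [0.7, [0.75, -0.73, 0], 0],
    [0.7, [0.88, -0.86, 0], 0],
    [0.7, [0.917, -0.896, 0], 0],
    [0.7, [0.917, -0.896, 0.15], 0],
    [0.7, [0.917, -0.896, 0.3], 0],
    [0.7, [0.917, -0.896, 0.4], 0],
    [0.7, [0.917, -0.896, 0.4], 0]
  ]
}}

```text
t: 29.15
eef_pos: [0.4362, -0.1548, 0.0329]
tool_rot: [-0.003, 0.132, 0.991, 0.0]
contact_force: [-0.6, -0.5, -0.0]
gripper_width: 0.401
grasp_force: 25.1
```

Run:
```python
from h import *
p,o,T=wsnap('w9'); Ti=np.linalg.inv(T); print(o['eef_pos'],o['gripper_width'])
for n in('dish','clip'):print([(np.round(d['point'],3).tolist(),round(d['confidence'],2)) for d in bot.look_for(p,n)][:3])
s=snap('scene'); print([(np.round(d['point'],3).tolist(),round(d['confidence'],2)) for d in bot.look_for(s,'clip')])
```

```text
[ 0.43616817 -0.15482531  0.03293741] 0.4012617966622533
[([0.434, -0.165, 0.005], 0.94)]
[([0.436, -0.155, 0.049], 0.84)]
[([0.646, 0.134, 0.001], 0.42)]
```

Call:
{"op": "apply_moves", "data": {
  "deltas": [
    [0.7, [-0.018, -0.01, 0.03], 0],
    [0.7, [-0.018, -0.01, 0.07], 0],
    [0.7, [-0.018, -0.01, 0.1], 0],
    [0.7, [-0.018, -0.01, 0.115], 0],
    [0.7, [-0.018, -0.01, 0.115], 0],
    [0.7, [-0.018, -0.01, 0.115], 0]
  ]
}}

```text
t: 30.0
eef_pos: [0.4407, -0.1586, 0.0123]
tool_rot: [-0.0, 0.132, 0.991, 0.0]
contact_force: [0.7, 0.5, 0.5]
gripper_width: 0.413
grasp_force: 25.1
```

Call:
{"op": "apply_moves", "data": {
  "deltas": [
    [0.5, [0, 0, 0], 0],
    [0.45, [0, 0, 0], 0],
    [0.45, [0, 0, 0], 0],
    [0.45, [0, 0, 0], 0],
    [0.45, [0, 0, -0.05], 0],
    [0.45, [0, 0, -0.2], 0],
    [0.45, [0, 0, -0.4], 0],
    [0.45, [0, 0, -0.65], 0],
    [0.45, [0, 0, -0.9], 0],
    [0.45, [0, 0, -0.9], 0],
    [0.45, [0, 0, -0.9], 0]
  ]
}}

```text
t: 31.1
eef_pos: [0.4415, -0.1586, 0.1941]
tool_rot: [0.002, 0.132, 0.991, 0.0]
contact_force: [-0.2, 0.4, -0.2]
gripper_width: 0.551
grasp_force: 0.0
```

Run:
```python
from h import *
p,o,T=wsnap('w10'); print(o['t'],o['eef_pos'],o['gripper_width'])
for n in('dish','clip'):print([(np.round(d['point'],3).tolist(),round(d['confidence'],2),proj(p,d['point'])) for d in bot.look_for(p,n)][:3])
t=snap('top')
for n in('clip','lifter'):print(n,[(np.round(d['point'],3).tolist(),round(d['confidence'],2)) for d in bot.look_for(t,n)])
s=snap('scene','s10')
for n in('clip','lifter'):print(n,[(np.round(d['point'],3).tolist(),round(d['confidence'],2)) for d in bot.look_for(s,n)])
```

```text
31.1 [ 0.44147319 -0.1585523   0.19410522] 0.5506247603336332
[([0.437, -0.447, 0.004], 0.91, [80, 231]), ([0.444, -0.16, 0.005], 0.69, [318, 175])]
[([0.444, -0.154, 0.008], 0.78, [323, 174]), ([0.65, 0.127, 0.005], 0.73, [590, 273])]
clip [([0.652, 0.132, 0.001], 0.68), ([0.531, 0.251, 0.016], 0.58)]
lifter [([0.531, 0.249, 0.013], 0.82), ([0.72, -0.229, 0.014], 0.69)]
clip [([0.442, -0.162, 0.003], 0.55), ([0.646, 0.133, 0.002], 0.46)]
lifter [([0.495, 0.257, 0.013], 0.6)]
```

The wrist and scene cameras both place the clip in the steel dish. The lifter is flat on the bench and the gripper is clear, so I'm handing in.

```bash
python3 -c "
from station import bot
print(bot.hand_in())"
```

```text
the job is handed in; nothing more can be done
None
```

The clip came off over the stud's head with gentle forces (about 5 N at most in the readings) and is in the steel dish, the lifter lies flat on the bench at its old spot, and the job was handed in at about 31 s; the hand-in gave no verdict.

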